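Set the light sensor of a lamp test jig to its distance mark

TASK

Get the lamp test jig ready for a peak reading: first turn the light meter's reset knob back, anticlockwise, until the red peak pointer is at its zero stop. Then press the orange lock button so that the sensor boom springs free, take the boom by its green grip and draw it out until its yellow pointer stands at the red mark on the scale. The boom runs back when let go, so finish while still holding it steady at the mark by the green grip, and leave the red mark and the other things on the bench where they are.

Things in the scene. Friction and masses are not known exactly. Their poses are not given: they have to be found in the camera images.
- jig: lamp test jig, fixed: grey base plate 10 mm thick. Origin on the bench top under the mouth of the boom tube; y axis = the way the boom comes out, x = from the tube towards the scale, z up. Plate: x -150 to +75, y -195 to +185 mm. Dark square tube: 30 mm wide, top 60 mm above the bench, along x = 0 from y = -185 to 0. Scale rail: x 40 to 56, y 4 to 180, top 34 mm up, a tick every 10 mm
- lamp_top (a point): centre of the top of the wooden lamp box that stands on the jig (96 along jig x, 65 along jig y, 106 mm above the bench), nine orange LEDs facing jig +y; it is fixed beside the tube, its side 32 mm from the tube
- boom (a joint): how far the boom is drawn out, m: 0 fully in, 0.14 end stop; starts locked at about 0.001. Once the lock is pressed it springs out by itself to about 0.012 to 0.020 and stays; beyond that a 45 N/m spring pulls it back (2 to 5 N at the red mark), friction 0.2 N. 0.25 to 0.5 kg. Its black head is 34 x 36 mm, top 62 mm above the bench
- sensor (a point): centre of the light sensor, a black disc 38 mm across with a white dome facing the lamp, on a cross bar of the boom's head; 95 mm from the grip towards jig -x, its top 77 mm above the bench; moves with the boom
- pull_grip: green upright cylindrical grip on the boom's head, 25 mm in diameter, 44 mm tall (62 to 106 mm above the bench), may be pinched in any direction (it turns stiffly on its own axis); origin at its centre, 84 mm above the bench; moves with the boom along jig y
- button_top (a point): centre of the top face of the orange lock button on the tube: 22 mm across, 78 mm above the bench, in a collar 30 mm across whose top is 66 mm up; 34 mm behind the tube's mouth. Pressed straight down: 1.5 N at the start to 5 N at its full travel of 7 mm; from 5.5 mm down the boom is free, springs out and then keeps the button down
- pointer (a point): tip of the boom's yellow pointer, a 3 mm bar that runs 2 mm above the scale rail; moves with the boom; axes as the jig's
- red_mark (a point): where the pointer's tip should stand: at the red marker (red tab 6 mm wide at the scale rail's outer edge, top 42 mm above the bench, with a red line across the rail); axes as the jig's, y along the scale. Way for the boom still to go = jig-y difference of this point and the pointer; 68 to 120 mm at the start
- knob_grip (a point): where to grip the light meter's round black reset knob: on its vertical axis, 76 mm above the bench; the knob is 29 mm in diameter and stands 36 mm tall on the meter's face (52 to 88 mm above the bench), with a white line on top
- reset_knob (a joint): angle of the reset knob and of the red peak pointer it carries, rad: 0 = at the zero stop, grows clockwise seen from above (to 1.57); turn it anticlockwise by this angle to bring it to zero. Friction 0.03 Nm, stays where it is left
- meter: light meter lying dial up, fixed to the bench: grey case 120 x 115 x 52 mm with two terminals 12 mm tall at its near corners (x = -50, y = +-47 mm in its frame); origin at the centre of its underside; the knob's axis is at x = -28 mm
- solder_spool: loose reel of solder, orange flanges 62 mm across, 54 mm tall; origin at its underside
- pen_mug: loose blue mug full of pens, 80 mm across, about 140 mm tall with the pens; origin at its underside
- power_module: loose perforated aluminium power module, 98 x 82 x 34 mm; origin at its underside
- tape_measure: loose black tape measure, 72 x 34 x 66 mm; origin at its underside
- spray_bottle: loose spray bottle, 54 mm across, 168 mm tall; origin at its underside
- screwdriver: loose yellow-handled screwdriver lying flat, 180 mm long; origin at its underside
- plug_adapter: loose black plug adapter, 52 x 52 x 40 mm; origin at its underside
- flux_jar: loose small jar, 44 mm across, 50 mm tall; origin at its underside

How it is judged:
By the outcome, as a careful person would: the job done as asked, in the order asked, and still so for the second after the job is handed in, while the arm keeps its last pose, push and grip.
It also fails if it takes over 54 s, if anything falls off the work surface, if the arm or the gripper's body presses on something with over 40 N, if the wrist force passes 120 N, or if a joint passes its speed limit or range.

ROBOT

A 7-joint arm with a two-finger parallel gripper is mounted at the origin on the work surface. World frame = base frame: x ahead of the robot, y to its left, z up, the work surface at z = 0. Lengths are in m, angles in degrees, forces in N, time in s.
With the tool pointing down it reaches from about 0.425 to 0.875 m from the base axis. Payload 4.7 kg.
Tool frame: the origin (TCP) lies on the centre line of the jaws, within the pads' length; the fingertips stand 8 mm ahead of it and the grasp point (between the pads) lies 11 mm behind it; z points along the fingers, x is the direction in which the jaws open and shut, and the axes are right-handed (so a half turn about z gives the same grasp; the last joint's range is limited). The gripper opens to 87 mm and grips with 3 to 60 N. Pads are 19 mm wide; open, the fingers measure 117 mm over their backs; the gripper's body (75 mm by 190 mm) begins 51 mm behind the grasp point.
Start: joints at [-65.598, 18.392, -4.016, 83.108, 1.295, 78.541, -3.26], TCP at [0.26, 0.596, 0.231] pointing down, gripper open.
Joint ranges: [-163.93, 163.93], [-17.29, 119.83], [-79.2, 71.16], [3.27, 140.29], [-89.18, 269.18], [5.43, 117.66], [-154.24, 154.24]. Speed limits (degrees/s): [147.25, 147.25, 180, 180, 180, 180, 180].

INTERFACE

Orientations are given as [roll, pitch, yaw] about the fixed x, y, z axes, in that order (R = Rz(yaw) Ry(pitch) Rx(roll)).
In Python, from cell import telemetry, read_camera, get_calibration, sign_off gives the robot as it stands. The module is installed in compiled form; this text tells all that it offers.
- The arm moves only by the tool carry_out, never from a script. Its arguments are lists of equal length, an entry for each row: "translation": the shift along the tool's x, y, z in cm, a list of three; "turn": the turn about the tool's z in rad; "gripper": the opening, from 0 (shut) to 1 (fully open). In form: {"translation": [[dx, dy, dz], ...], "turn": [turn, ...], "gripper": [gripper, ...]}. A call has 1 to 5 rows; each row is the pose to reach, as a shift and turn from the pose commanded when the call began, along the tool's axes at that moment; what a row does not reach only later rows make up. A row lasts 1/8 s, in which the tool goes at most 62.5 mm and 10.7 degrees, less where a joint would pass 70% of its speed; a pose out of reach is approached as far as the arm can. A call with a gripper value outside its range is refused whole. The fingers move at their own pace and stop on an object; "squeeze" is the grip in N (left out, the last holds). Time passes only in rows, so rows that repeat a pose let the fingers close. It gives the time, the measured TCP pose, the force and the opening at its end, in the units of the state.
- telemetry.get_obs(): the state, without advancing time (a new reading comes with each control period).
- read_camera(name): name is "side" or "top"; returns the picture (400x640x3 uint8, red, green, blue); there is no depth.
- get_calibration(name): a dict with "fx", "fy", "cx", "cy" (pixels), "R" (3x3) and "t" (3): a world point X has camera coordinates R X + t. Camera axes: x right, y down, z forward; pixel columns grow to the right and rows downward; lengths in m; the calibration is good to about 2 mm. A picture is of the moment at which its call begins. get_calibration takes no time and is no camera call.
- sign_off(): hands the job in, once; it reports no verdict.
The state is a dict: "time_s": time; "qpos": joint angles; "joint_velocities": joint speeds; "effort": joint torques, N m; "tool_pos": TCP position; "tool_rot": TCP orientation; "force": force on the tool from outside, world axes, zero at the start; "wrist_torque": the same for the moment, N m; "grip_width": finger opening in m.
Only numpy, scipy, OpenCV 4.12 (cv2) and the standard library are available. Lean on these libraries where they do the work, as an engineer would, in place of code of your own. Each camera call takes 0.05 s, during which the arm holds its last target.

## Working session

There is one attempt and no reset: what is moved stays moved. The work goes in short steps, Python scripts to look and compute and a tool call to move; the robot and the scene stay as the last step left them, time stands still between calls to the robot, and variables do not carry over. Pictures are saved under pics/ and viewed, and the job is handed in when it is done.

Besides the shell and the picture viewer there is one more tool, called after "Request:" as name([rows], argument=value, ...), one row to a line, values as JSON. carry_out: Moves the arm, as the interface text tells. Its arguments: {"type":"object","properties":{"translation":{"type":"array","items":{"type":"array","items":{"type":"number"}}},"turn":{"type":"array","items":{"type":"number"}},"gripper":{"type":"array","items":{"type":"number"}},"squeeze":{"type":"number"}},"required":["translation","turn","gripper"]}

```bash
mkdir -p pics; python3 - <<'E'
from cell import telemetry, read_camera, get_calibration
import cv2
for n in ("side","top"):
    im=read_camera(n); cv2.imwrite(f"pics/{n}0.png",im[:,:,::-1])
    c=get_calibration(n); print(n,c)
o=telemetry.get_obs(); print(o)
E
```

```text
side {'fx': 400.5600943171237, 'fy': 400.5600943171237, 'cx': 321.8543548934787, 'cy': 193.23490173286552, 'R': array([[ 0.76840894, -0.6399376 ,  0.00525131],
       [-0.42671502, -0.51846144, -0.74102093],
       [ 0.47692976,  0.56716629, -0.67146139]]), 't': array([-0.39615171,  0.32737568,  0.99626942])}
top {'fx': 370.94007502962904, 'fy': 370.94007502962904, 'cx': 313.3544761611487, 'cy': 198.46667946412305, 'R': array([[ 0.00171386, -0.99978116,  0.02084922],
       [-0.98327969, -0.00548137, -0.18201925],
       [ 0.1820937 , -0.02018866, -0.9830739 ]]), 't': array([0.03009793, 0.55240482, 1.01152365])}
{'time_s': 0.1, 'qpos': array([-65.59663103,  18.4354387 ,  -4.01437047,  83.16929625,
         1.29723801,  78.53894204,  -3.2595456 ]), 'joint_velocities': array([-0.08616666, -0.01433965, -0.09668052, -0.13824739,  0.02986856,
        0.12160745, -0.11968615]), 'effort': array([-5.29092031e-04, -4.92572808e+01, -4.05883100e-01, -3.13400996e+01,
       -6.41327770e-02,  3.94183095e-02,  8.16325542e-05]), 'tool_pos': array([0.2600565 , 0.59518637, 0.22955148]), 'tool_rot': array([1.79992028e+02, 9.83264028e-02, 6.64060487e+01]), 'force': array([ 0.60409227,  0.89936685, -0.39566646]), 'wrist_torque': array([-0.01661683, -0.01243043, -0.01180348]), 'grip_width': 0.08720312475170125}
```

View pics/side0.png

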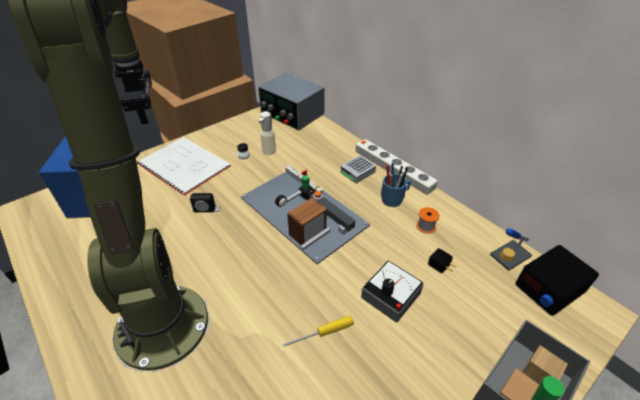

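View pics/top0.png

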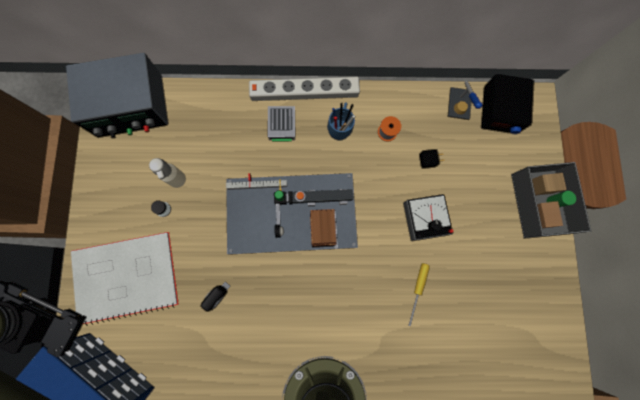

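```bash
python3 - <<'E'
import cv2
t=cv2.imread("pics/top0.png"); s=cv2.imread("pics/side0.png")
def c(im,x,y,w,h,k,n): cv2.imwrite(f"pics/{n}.png",cv2.resize(im[y:y+h,x:x+w],None,fx=k,fy=k,interpolation=cv2.INTER_CUBIC))
c(t,220,165,145,95,5.5,"t_jig"); c(t,395,185,70,60,10,"t_met")
c(s,235,155,140,110,5.5,"s_jig"); c(s,355,255,75,70,8,"s_met")
E
```

```text
(no output)
```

View pics/t_jig.png

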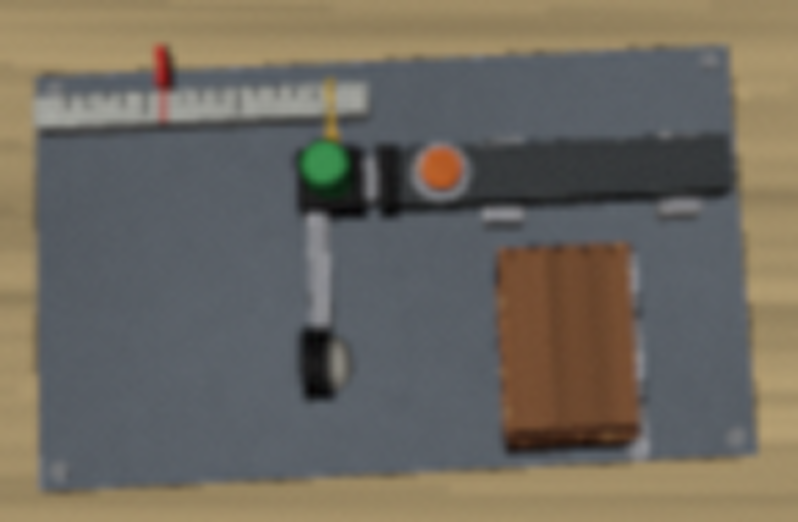

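View pics/t_met.png

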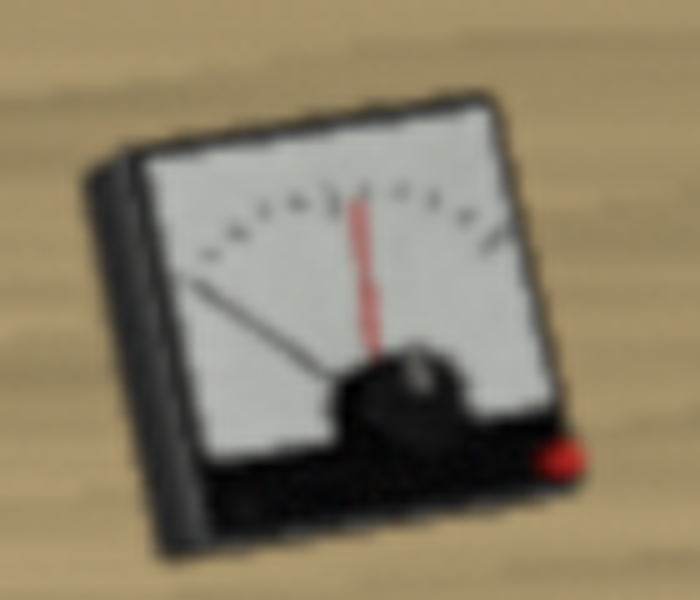

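View pics/s_jig.png

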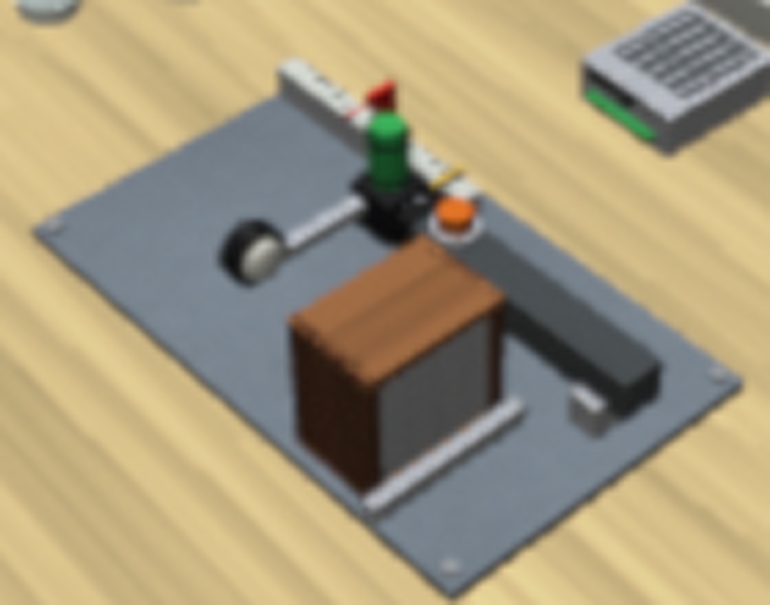

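View pics/s_met.png

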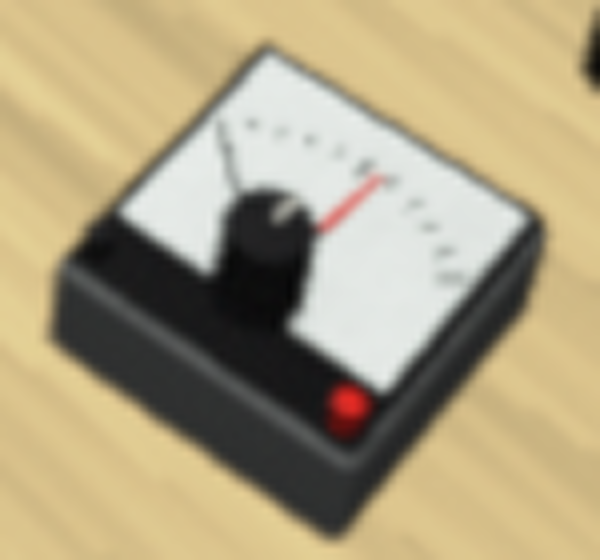

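```bash
cat > h.py <<'E'
import numpy as np, cv2
from scipy.optimize import least_squares
from cell import telemetry, read_camera, get_calibration
C={n:get_calibration(n) for n in ("side","top")}
def px(x,y,x0,y0,k): return ((x+.5)/k-.5+x0,(y+.5)/k-.5+y0)
def proj(n,X):
    c=C[n]; p=np.asarray(X)@c["R"].T+c["t"]
    return np.stack([c["fx"]*p[...,0]/p[...,2]+c["cx"],c["fy"]*p[...,1]/p[...,2]+c["cy"]],-1)
def plane(n,uv,z):
    c=C[n]; d=c["R"].T@np.array([(uv[0]-c["cx"])/c["fx"],(uv[1]-c["cy"])/c["fy"],1]); o=-c["R"].T@c["t"]
    return o+d*(z-o[2])/d[2]
def save(n,im,x,y,w,h,k): cv2.imwrite(f"pics/{n}.png",cv2.resize(im[y:y+h,x:x+w,::-1],None,fx=k,fy=k,interpolation=cv2.INTER_CUBIC))
def fit(obs,x0):
    f=lambda p:np.concatenate([proj(n,[p[0]+X[0]*np.cos(p[2])-X[1]*np.sin(p[2]),p[1]+X[0]*np.sin(p[2])+X[1]*np.cos(p[2]),X[2]])-uv for n,X,uv in obs])
    r=least_squares(f,x0,loss="soft_l1"); return r.x,r.fun if hasattr(r,'fun') else None
E
python3 - <<'E'
from h import *
T=lambda x,y:px(x,y,220,165,5.5); S=lambda x,y:px(x,y,235,155,5.5)
TM=lambda x,y:px(x,y,395,185,10); SM=lambda x,y:px(x,y,355,255,8)
np.set_printoptions(precision=4,suppress=True)
print("grip",plane("top",T(324,163),.106),plane("side",S(388,122),.106))
print("btn",plane("top",T(440,167),.078),plane("side",S(456,210),.078))
print("red line",plane("top",T(163,107),.034),plane("side",S(362,110),.034))
print("ptr",plane("top",T(330,82),.037),plane("side",S(460,172),.037))
print("knob",plane("top",TM(408,393),.088),plane("side",SM(270,213),.088))
jig=[("top",(.075,.185,.01),T(38,76)),("top",(.075,-.195,.01),T(727,47)),("top",(-.15,-.195,.01),T(757,455)),("top",(-.15,.185,.01),T(42,490)),
("side",(-.15,.185,.01),S(35,232)),("side",(.075,-.195,.01),S(741,381)),("side",(-.15,-.195,.01),S(452,597)),
("top",(0,-.034,.078),T(440,167)),("side",(0,-.034,.078),S(456,210))]
p,r=fit(jig,[.6,.1,0]); print("jig",p,np.degrees(p[2]),r.reshape(-1,2))
met=[("top",(.06,.0575,.052),TM(135,150)),("top",(.06,-.0575,.052),TM(490,97)),
("side",(.06,.0575,.052),SM(268,47)),("side",(.06,-.0575,.052),SM(542,218)),("side",(-.06,-.0575,.052),SM(345,467)),("side",(-.06,.0575,.052),SM(62,262)),
("top",(-.028,0,.088),TM(408,393)),("side",(-.028,0,.088),SM(270,213))]
q,r=fit(met,[.55,-.25,0]); print("met",q,np.degrees(q[2]),r.reshape(-1,2))
def tow(p,X): c,s=np.cos(p[2]),np.sin(p[2]); return np.array([p[0]+c*X[0]-s*X[1],p[1]+s*X[0]+c*X[1]])
def tol(p,X): c,s=np.cos(p[2]),np.sin(p[2]); d=np.array(X[:2])-p[:2]; return np.array([c*d[0]+s*d[1],-s*d[0]+c*d[1]])
print("knob",tow(q,(-.028,0)),"btn",tow(p,(0,-.034)))
for nm,w in [("grip",plane("top",T(324,163),.106)),("red",plane("top",T(163,107),.034)),("ptr",plane("top",T(330,82),.037)),("gripS",plane("side",S(388,122),.106))]: print(nm,tol(p,w))
# pointer dir
a=plane("top",TM(357,200),.053);b=plane("top",TM(374,350),.053)
d=a-b;print("redptr ang in meter", np.degrees(np.arctan2(d[1],d[0])-q[2]))
a=plane("top",TM(195,280),.053);b=plane("top",TM(330,375),.053)
d=a-b;print("black ang in meter", np.degrees(np.arctan2(d[1],d[0])-q[2]))
a=plane("side",SM(380,177),.053);b=plane("side",SM(323,230),.053)
d=a-b;print("redptr S", np.degrees(np.arctan2(d[1],d[0])-q[2]))
k=tow(q,(-.028,0))
for n,uv in [("top",TM(208,257)),("top",TM(190,275)),("top",TM(495,240))]:
  a=plane(n,uv,.053)[:2]-k; print("tick",np.degrees(np.arctan2(a[1],a[0])-q[2]))
E
```

```text
grip [0.5532 0.1278 0.106 ] [0.5513 0.126  0.106 ]
btn [0.5569 0.0711 0.078 ] [0.5534 0.0673 0.078 ]
red line [0.5971 0.219  0.034 ] [0.5979 0.2147 0.034 ]
ptr [0.6106 0.1306 0.037 ] [0.6057 0.1274 0.037 ]
knob [ 0.4764 -0.3021  0.088 ] [ 0.475  -0.3049  0.088 ]
jig [0.554  0.1033 0.0504] 2.8890873572475555 [[-0.2788 -0.1022]
 [ 1.0193 -0.1782]
 [ 0.817   0.6543]
 [-0.5216  0.6264]
 [-0.644  -1.7307]
 [ 1.0825 -0.7412]
 [-0.0863 -0.9644]
 [ 0.6226  0.4251]
 [ 0.1536 -0.6657]]
met [ 0.4997 -0.3023  0.1471] 8.430233211361493 [[-1.1441 -0.1124]
 [ 2.2949 -0.3439]
 [-0.5314 -2.3071]
 [ 2.051  -0.0603]
 [ 0.6074 -0.32  ]
 [-1.8082 -1.5579]
 [ 1.6647  1.5754]
 [-0.363   1.0338]]
knob [ 0.472  -0.3064] btn [0.5557 0.0693]
grip [0.0004 0.0245]
red [0.0488 0.1134]
ptr [0.0579 0.0244]
gripS [-0.0015  0.0228]
redptr ang in meter -5.195786141720789
black ang in meter 45.571441322453936
redptr S -4.170292976192247
tick 36.58777545250798
tick 43.003532157793344
tick -42.6326153685238
```

Request:
carry_out([
  [-2.2,5.5,0],
  [-4.4,11,0],
  [-6.6,16.5,0],
  [-8.8,22,0],
  [-11,27.5,0],
], turn=[0.14,0.28,0.42,0.56,0.7], gripper=[0.6,0.6,0.6,0.6,0.6], squeeze=15)

```text
time_s: 0.72
tool_pos: [0.4691, 0.3832, 0.2303]
tool_rot: [180.0, 0.0, 26.0]
force: [0.5, 0.9, -0.3]
grip_width: 0.054
```

Request:
carry_out([
  [-2.3,5.6,0],
  [-4.6,11.2,0],
  [-6.9,16.8,0],
  [-9.2,22.4,0],
  [-11.5,28,0],
], turn=[0.14,0.28,0.42,0.56,0.7], gripper=[0.6,0.6,0.6,0.6,0.6])

```text
time_s: 1.35
tool_pos: [0.4888, 0.0808, 0.2303]
tool_rot: [-180.0, 0.0, -14.1]
force: [0.4, 0.7, 0.1]
grip_width: 0.0521
```

```bash
cat >> h.py <<'E'
def to(x,y,z):
    o=telemetry.get_obs(); yw=np.radians(o["tool_rot"][2]); d=np.array([x,y,z])-o["tool_pos"]
    c,s=np.cos(yw),np.sin(yw); print("yaw",o["tool_rot"][2],"pos",o["tool_pos"].round(4),"j7",o["qpos"][6].round(1),"tool cm",np.round(100*np.array([c*d[0]+s*d[1],s*d[0]-c*d[1],-d[2]]),2))
E
python3 -c "
from h import *
to(.4755,-.3035,.16)"
```

```text
yaw -14.06904982038166 pos [0.4888 0.0808 0.2303] j7 -26.8 tool cm [ 8.05 37.6   7.03]
```

Request:
carry_out([
  [1.2,5.8,0],
  [2.4,11.6,0],
  [3.6,17.4,0],
  [4.9,23.2,0],
  [6.1,29,1],
], turn=[0.03,0.06,0.06,0.06,0.06], gripper=[0.6,0.6,0.6,0.6,0.6])

```text
time_s: 1.98
tool_pos: [0.4793, -0.2151, 0.221]
tool_rot: [-179.9, -0.1, -17.2]
force: [1.1, -0.6, 0.1]
grip_width: 0.0524
```

```bash

python3 -c "
from h import *
to(.4755,-.3035,.13)"
```

```text
yaw -17.21477929792532 pos [ 0.4793 -0.2151  0.221 ] j7 6.5 tool cm [2.25 8.55 9.1 ]
```

Request:
carry_out([
  [1.1,4.3,3],
  [2.2,8.5,7],
  [2.2,8.5,9],
  [2.2,8.5,9],
], turn=[0,0,0,0], gripper=[0.6,0.6,0.6,0.6])

```text
time_s: 2.48
tool_pos: [0.4739, -0.2997, 0.1288]
tool_rot: [-180.0, 0.2, -17.2]
force: [0.6, 0.3, 0.4]
grip_width: 0.0519
```

```bash

python3 -c "
from h import *
to(.4755,-.3035,.066)
im=read_camera('side'); save('s1',im,345,215,100,110,5)
im=read_camera('top'); save('t1',im,385,175,90,80,7)"
```

```text
yaw -17.244940726998415 pos [ 0.4739 -0.2997  0.1288] j7 22.4 tool cm [0.27 0.32 6.28]
```

View pics/s1.png

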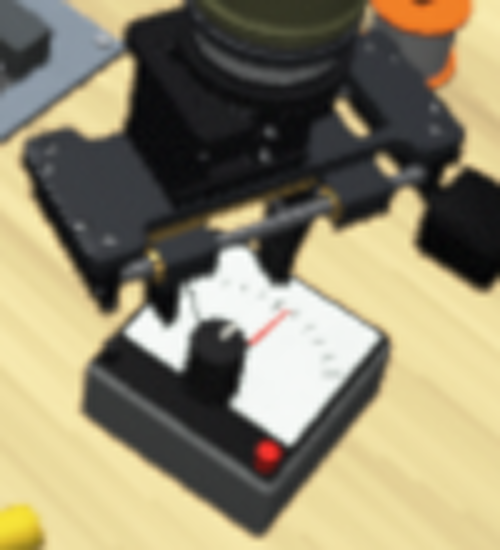

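View pics/t1.png

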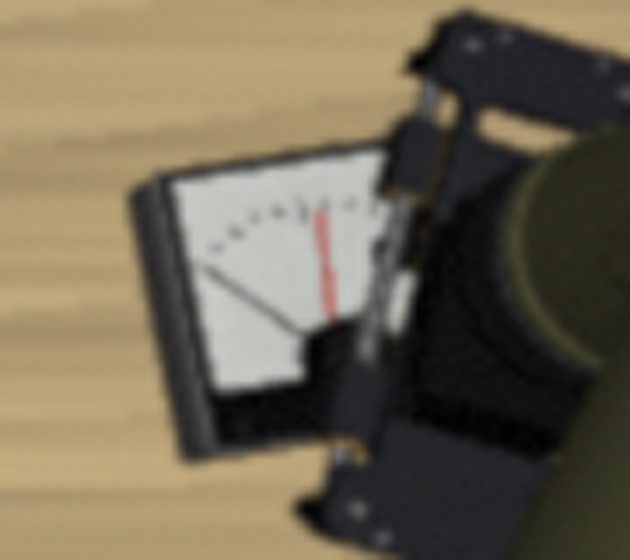

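Request:
carry_out([
  [0.3,0.3,2],
  [0.3,0.3,4],
  [0.3,0.3,6.2],
  [0.3,0.3,6.2],
  [0.3,0.3,6.2],
], turn=[0,0,0,0,0], gripper=[0.6,0.6,0.6,0.6,0.6])

```text
time_s: 3.2
tool_pos: [0.4771, -0.3049, 0.0687]
tool_rot: [180.0, -0.0, -17.2]
force: [0.8, -0.7, -0.3]
grip_width: 0.0523
```

```bash

python3 -c "
from h import *
to(.4755,-.3035,.066);print(telemetry.get_obs()['force'])
im=read_camera('side'); save('s2',im,345,215,100,110,5)"
```

```text
yaw -17.24434655541732 pos [ 0.4771 -0.3049  0.0687] j7 26.0 tool cm [-0.19 -0.09  0.27]
[ 0.84629556 -0.71103149 -0.32587929]
```

View pics/s2.png

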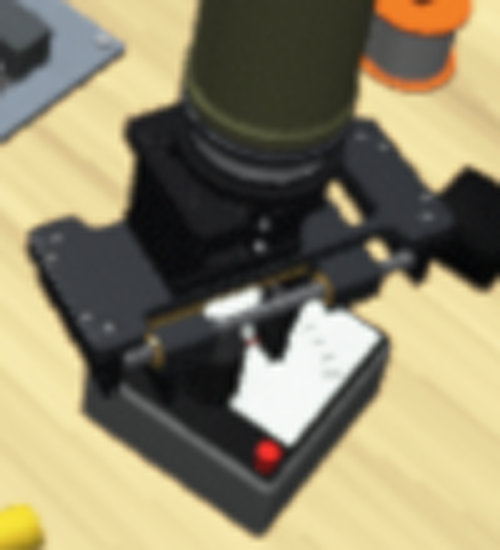

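Request:
carry_out([
  [-0.1,-0.1,0.2],
  [-0.1,-0.1,0.2],
  [-0.1,-0.1,0.2],
  [-0.1,-0.1,0.2],
], turn=[0,0,0,0], gripper=[0.2,0.2,0.2,0.2], squeeze=12)

```text
time_s: 3.75
tool_pos: [0.4756, -0.3033, 0.0667]
tool_rot: [-180.0, 0.1, -17.3]
force: [-2.9, 2.4, 4.3]
grip_width: 0.0285
```

Request:
carry_out([
  [0,0,0],
  [0,0,0],
  [0,0,0],
  [0,0,0],
  [0,0,0],
], turn=[-0.15,-0.3,-0.45,-0.6,-0.75], gripper=[0.2,0.2,0.2,0.2,0.2])

```text
time_s: 4.38
tool_pos: [0.4732, -0.3035, 0.0667]
tool_rot: [-179.7, 0.2, 25.9]
force: [-9.1, 2.0, 8.9]
grip_width: 0.0288
```

```bash

python3 -c "
from h import *
o=telemetry.get_obs();print(o['force'],o['wrist_torque'],o['tool_rot'])
im=read_camera('side'); save('s3',im,345,215,100,110,5)
im=read_camera('top'); save('t3',im,385,175,90,80,7)"
```

```text
[-9.08990038  2.0005362   8.88861113] [ 0.47105686  2.19175852 -0.04887854] [-179.74078885    0.22130805   25.940445  ]
```

View pics/s3.png

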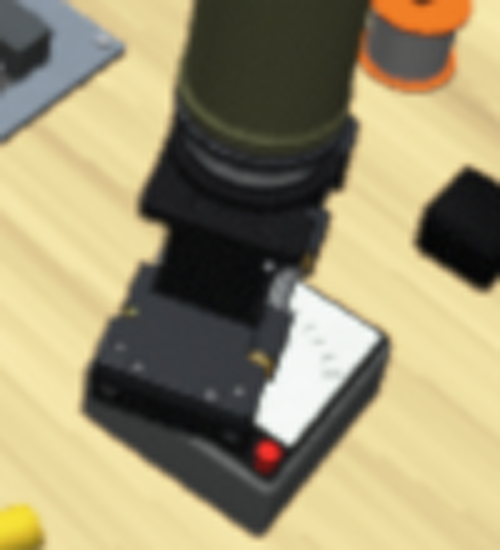

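View pics/t3.png

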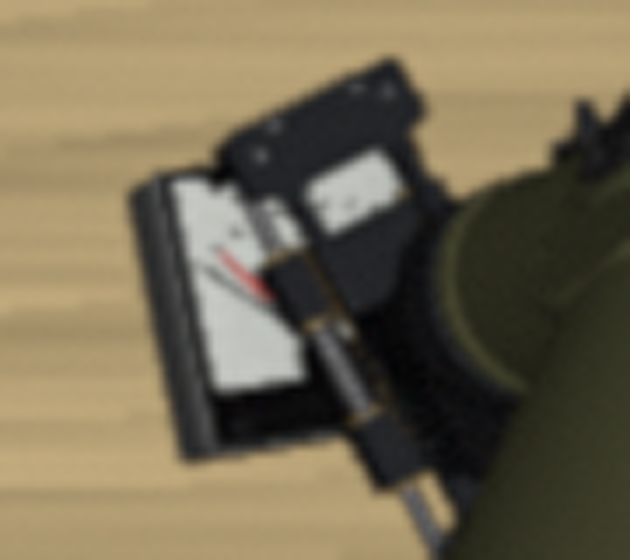

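Request:
carry_out([
  [-0.1,-0.05,0],
  [-0.1,-0.05,-0.05],
  [-0.1,-0.05,-0.05],
  [-0.1,-0.05,-0.05],
], turn=[-0.1,-0.2,-0.2,-0.2], gripper=[0.2,0.2,0.2,0.2])

```text
time_s: 4.97
tool_pos: [0.4727, -0.3039, 0.0667]
tool_rot: [-179.8, 0.1, 37.1]
force: [-6.6, 0.6, 3.3]
grip_width: 0.0285
```

```bash

python3 -c "
from h import *
o=telemetry.get_obs();print(o['force'],o['wrist_torque'],o['tool_rot'])
im=read_camera('top'); save('t4',im,385,175,90,80,7)"
```

```text
[-6.55268975  0.61050097  3.29029959] [ 0.04164946  1.2775615  -0.07866734] [-1.79812717e+02  1.46867296e-01  3.70979266e+01]
```

View pics/t4.png

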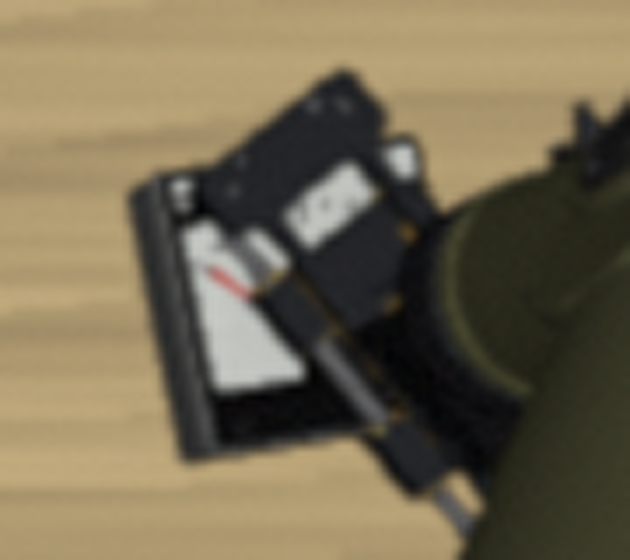

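Request:
carry_out([
  [-0.05,-0.05,0],
  [-0.05,-0.05,0],
  [-0.05,-0.05,0],
], turn=[-0.05,-0.1,-0.1], gripper=[0.2,0.2,0.2])

```text
time_s: 5.4
tool_pos: [0.4724, -0.3042, 0.0666]
tool_rot: [-179.9, 0.1, 42.8]
force: [-4.6, -0.8, 1.2]
grip_width: 0.0288
```

```bash

python3 -c "
from h import *
o=telemetry.get_obs();print(o['force'],o['wrist_torque'],o['tool_rot'])
im=read_camera('top'); save('t5',im,385,175,90,80,7)"
```

```text
[-4.62713472 -0.84483865  1.15168559] [-0.22213611  1.20684026 -0.16352745] [-1.79872187e+02  1.19265562e-01  4.27916583e+01]
```

View pics/t5.png

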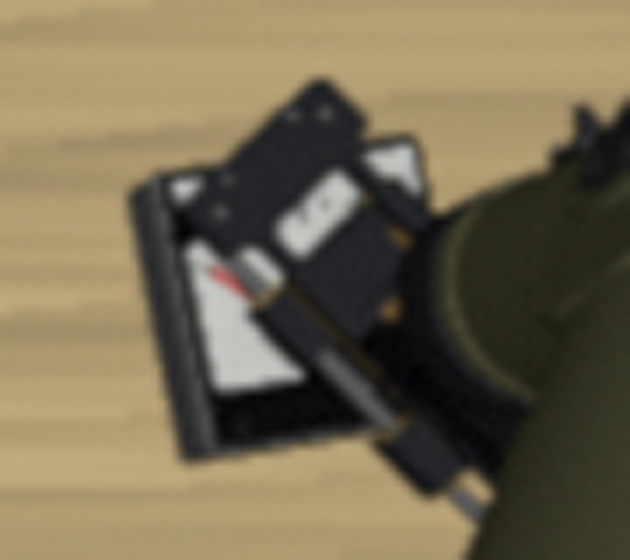

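Request:
carry_out([
  [0,0,0],
  [0,0,0],
  [0,0,-1],
  [0,0,-5],
  [0,0,-9],
], turn=[0,0,0,0,0], gripper=[0.6,0.6,0.6,0.6,0.6])

```text
time_s: 6.08
tool_pos: [0.4749, -0.3033, 0.1588]
tool_rot: [180.0, -0.0, 42.9]
force: [1.1, 0.1, 0.0]
grip_width: 0.0518
```

```bash

python3 -c "
from h import *
to(.555,.069,.16)
im=read_camera('side'); save('s6',im,345,215,100,110,5)
im=read_camera('top'); save('t6',im,385,175,90,80,7)"
```

```text
yaw 42.92405279850285 pos [ 0.4749 -0.3033  0.1588] j7 78.9 tool cm [ 31.22 -21.81  -0.12]
```

View pics/s6.png

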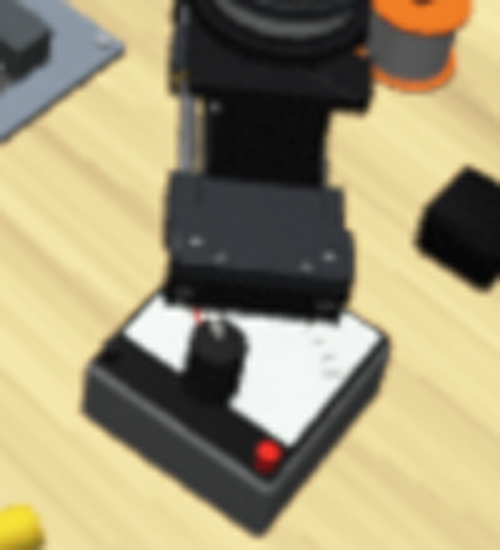

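View pics/t6.png

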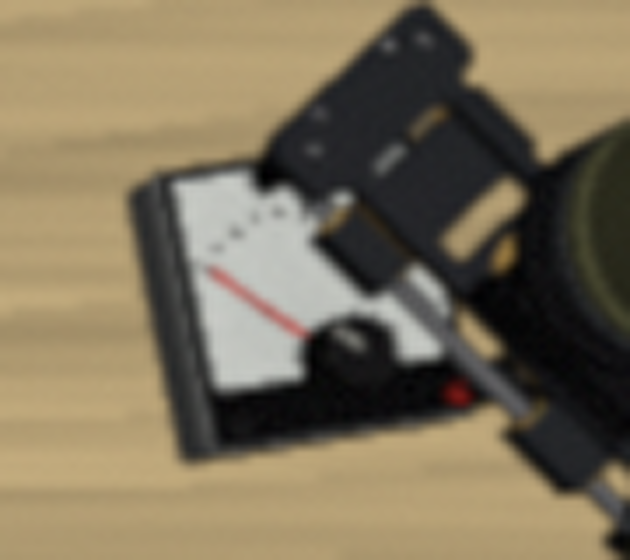

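Request:
carry_out([
  [4.9,-3.4,0],
  [9.8,-6.8,0],
  [14.7,-10.2,0],
  [19.6,-13.7,0],
  [24.5,-17.1,0],
], turn=[-0.1,-0.2,-0.3,-0.4,-0.4], gripper=[0,0,0,0,0])

```text
time_s: 6.8
tool_pos: [0.5379, -0.0092, 0.1575]
tool_rot: [179.9, -0.1, 65.9]
force: [1.3, -0.9, -0.2]
grip_width: 0.0102
```

```bash

python3 -c "
from h import *
to(.5553,.0693,.12)"
```

```text
yaw 65.88571571060376 pos [ 0.5379 -0.0092  0.1575] j7 66.5 tool cm [ 7.87 -1.62  3.75]
```

Request:
carry_out([
  [4,-0.8,0],
  [7.9,-1.6,2],
  [7.9,-1.6,3.8],
  [7.9,-1.6,3.8],
  [7.9,-1.6,3.8],
], turn=[0,0,0,0,0], gripper=[0,0,0,0,0])

```text
time_s: 7.42
tool_pos: [0.5555, 0.0656, 0.1196]
tool_rot: [180.0, 0.0, 65.7]
force: [0.0, 0.1, -0.0]
grip_width: -0.0002
```

```bash

python3 -c "
from h import *
to(.5553,.0693,.086);print(telemetry.get_obs()['grip_width'])
im=read_camera('side'); save('s7',im,235,130,140,110,5.5)
im=read_camera('top'); save('t7',im,220,140,145,110,5.5)"
```

```text
yaw 65.6993864969314 pos [0.5555 0.0656 0.1196] j7 59.5 tool cm [ 0.33 -0.17  3.36]
-0.00020874157424965035
```

View pics/s7.png

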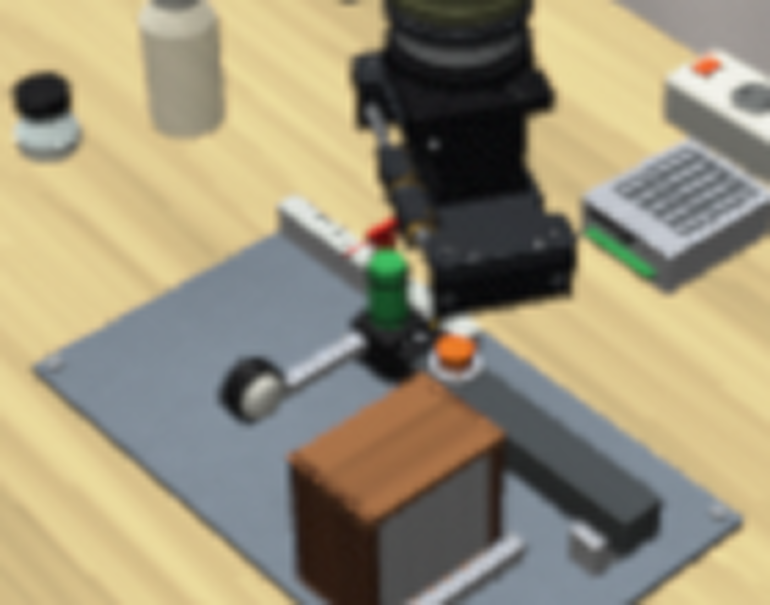

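View pics/t7.png

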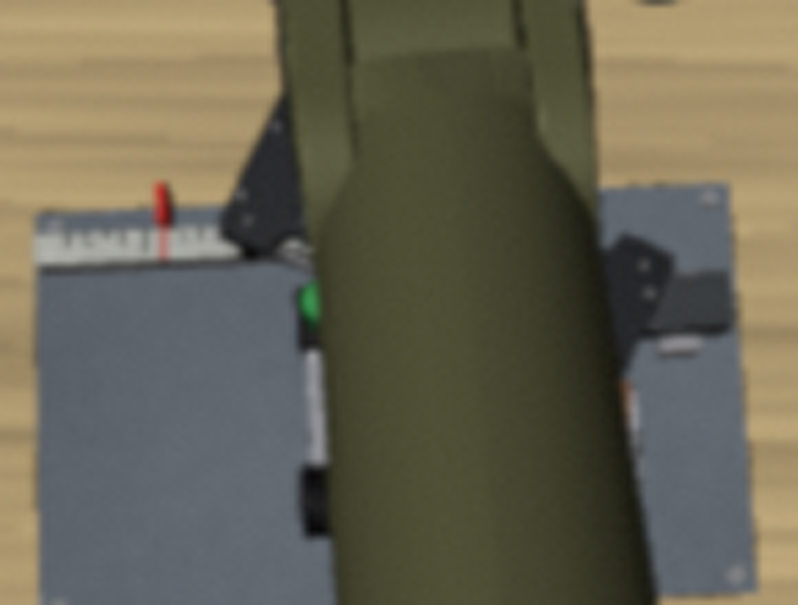

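```bash

python3 -c "
from h import *
for z in (.112,.182,.26):
  p=proj('side',[.5555,.0656,z]); print((p-[235,130])*5.5)"
```

```text
[458.44136817 299.75754643]
[458.36033103 200.68056737]
[458.26204773  80.51822089]
```

Request:
carry_out([
  [0.3,-0.1,1.5],
  [0.3,-0.1,3],
  [0.3,-0.1,3.4],
  [0.3,-0.1,3.4],
], turn=[0,0,0,0], gripper=[0,0,0,0])

```text
time_s: 8.02
tool_pos: [0.5548, 0.0704, 0.0845]
tool_rot: [-179.9, 0.1, 65.8]
force: [-1.2, -0.2, 2.9]
grip_width: 0.0006
```

```bash

python3 -c "
from h import *
to(.5553,.0693,.079);print(telemetry.get_obs()['force'])
im=read_camera('side'); save('s8',im,235,130,140,110,5.5)"
```

```text
yaw 65.83621334558829 pos [0.5548 0.0704 0.0845] j7 59.8 tool cm [-0.08  0.09  0.55]
[-1.17705963 -0.20619464  2.85249068]
```

View pics/s8.png

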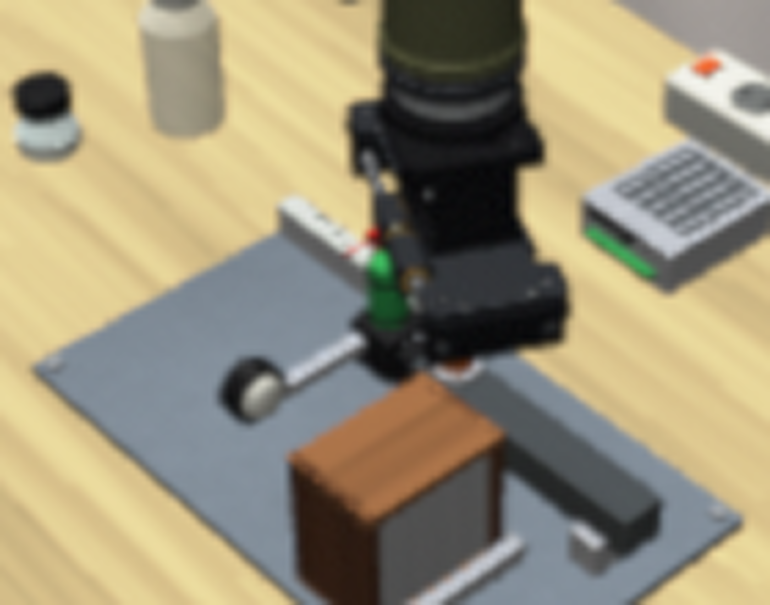

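Contact at about 3 N, on the button. Press on.

Request:
carry_out([
  [0,0,0.3],
  [0,0,0.6],
  [0,0,0.65],
  [0,0,0.65],
], turn=[0,0,0,0], gripper=[0,0,0,0])

```text
time_s: 8.57
tool_pos: [0.5557, 0.0704, 0.0795]
tool_rot: [180.0, -0.0, 65.8]
force: [-3.1, -0.3, 8.0]
grip_width: 0.0004
```

```bash

python3 -c "
from h import *
to(.5553,.0693,.079);print(telemetry.get_obs()['force'])
im=read_camera('side'); save('s9',im,235,130,140,110,5.5)"
```

```text
yaw 65.82844091798542 pos [0.5557 0.0704 0.0795] j7 59.9 tool cm [-0.12  0.01  0.05]
[-3.05504768 -0.31480354  8.04735874]
```

View pics/s9.png

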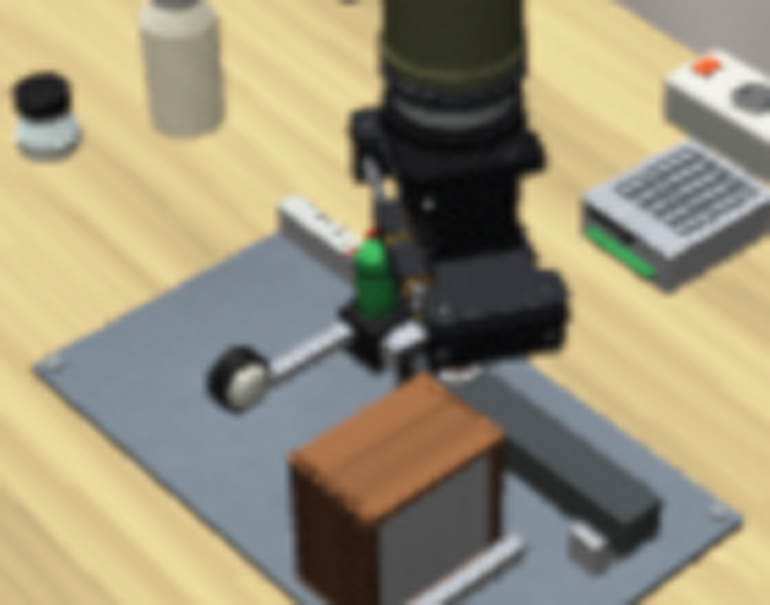

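Request:
carry_out([
  [0,0,-2],
  [0,0,-5],
  [-2,0,-8],
  [-6,0,-8],
  [-6,0,-8],
], turn=[0,0,0,0,0], gripper=[0,0,0.65,0.65,0.65])

```text
time_s: 9.25
tool_pos: [0.5307, 0.0121, 0.1589]
tool_rot: [179.9, 0.0, 65.5]
force: [0.5, 0.5, 0.1]
grip_width: 0.023
```

```bash

python3 -c "
from h import *
to(.5553,.0693,.079);print(telemetry.get_obs()['force'])
im=read_camera('side'); save('s10',im,235,130,140,110,5.5)
im=read_camera('top'); save('t10',im,220,140,145,110,5.5)"
```

```text
yaw 65.53442991626505 pos [0.5307 0.0121 0.1589] j7 63.4 tool cm [ 6.23 -0.13  7.99]
[0.46019066 0.45662283 0.13856009]
```

View pics/s10.png

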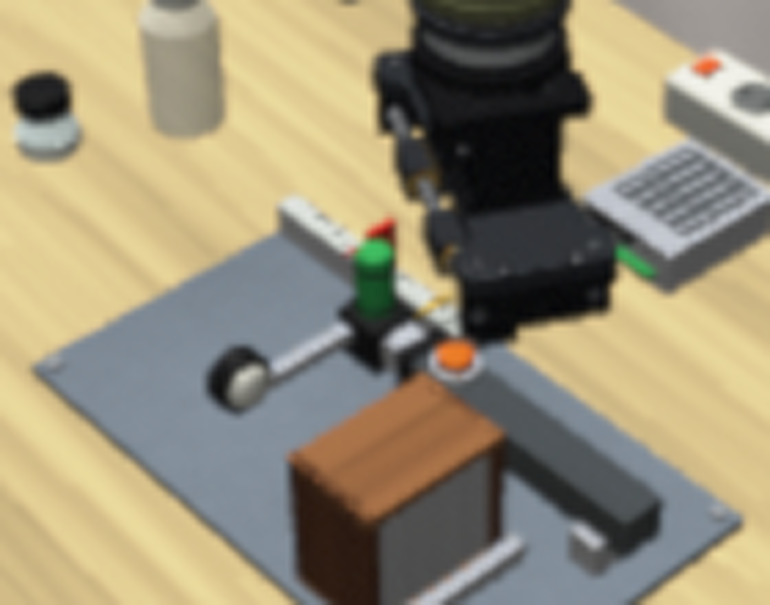

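View pics/t10.png

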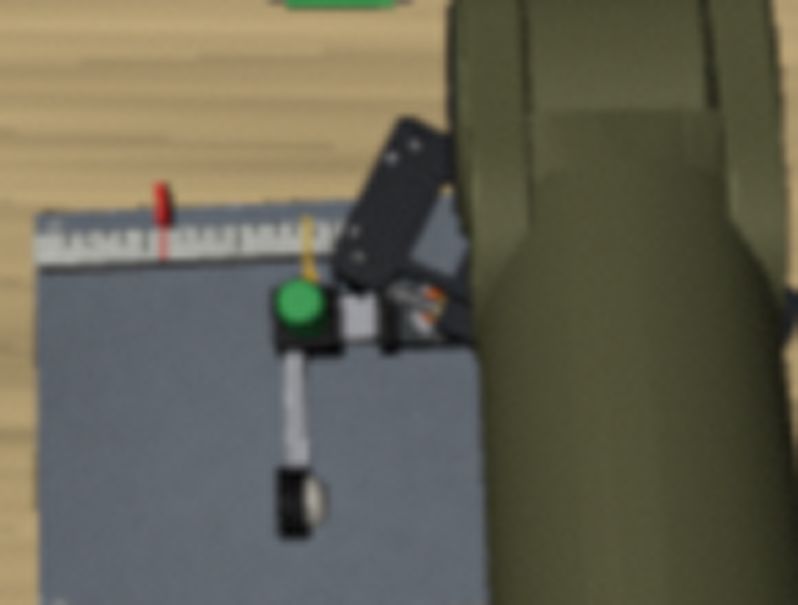

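```bash

python3 -c "
from h import *
T=lambda x,y:px(x,y,220,140,5.5); S=lambda x,y:px(x,y,235,130,5.5)
a=plane('top',T(301,301),.106);b=plane('side',S(376,250),.106);print('grip',a,b)
p=plane('top',T(307,225),.037);print('ptr',p)
r=plane('top',T(163,245),.034);print('red',r)
print('ptr mid',plane('top',T(308,245),.037))
rs=plane('side',S(362,247),.034); ps=plane('side',S(435,307),.037); print('side red',rs,'ptr',ps)
to(*((a+b)/2)[:2],.14)
# raw crops
im=read_camera('side'); save('s10b',im,280,160,50,40,16)
"
```

```text
grip [0.5528337  0.13906687 0.106     ] [0.55126514 0.13708344 0.106     ]
ptr [0.60749568 0.14271616 0.037     ]
red [0.59680854 0.2189921  0.034     ]
ptr mid [0.5966265  0.14196663 0.037     ]
side red [0.5982098  0.21504818 0.034     ] ptr [0.59543334 0.13876096 0.037     ]
yaw 65.78758325519941 pos [0.5312 0.0158 0.1584] j7 63.4 tool cm [12.01 -3.11  1.84]
```

View pics/s10b.png

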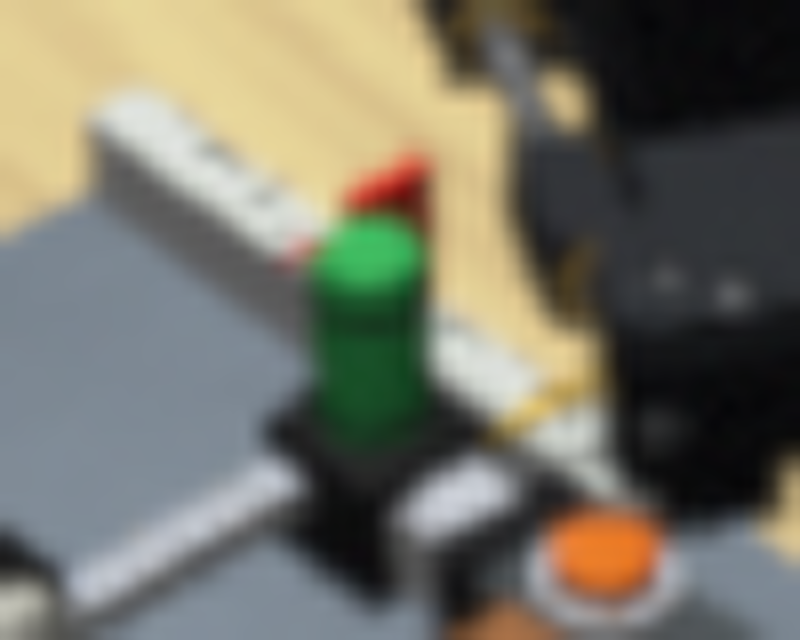

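Request:
carry_out([
  [6,-1.6,0],
  [12,-3.1,0],
  [12,-3.1,1.8],
  [12,-3.1,1.8],
], turn=[0,0,0,0], gripper=[0.65,0.65,0.65,0.65])

```text
time_s: 9.9
tool_pos: [0.5504, 0.1382, 0.1383]
tool_rot: [-179.8, 0.2, 66.0]
force: [1.1, -0.4, 0.2]
grip_width: 0.0562
```

```bash

python3 -c "
from h import *
to(.552,.138,.075)
im=read_camera('side'); save('s11',im,235,130,140,110,5.5)"
```

```text
yaw 65.95806659612164 pos [0.5504 0.1382 0.1383] j7 51.8 tool cm [0.04 0.15 6.33]
```

View pics/s11.png

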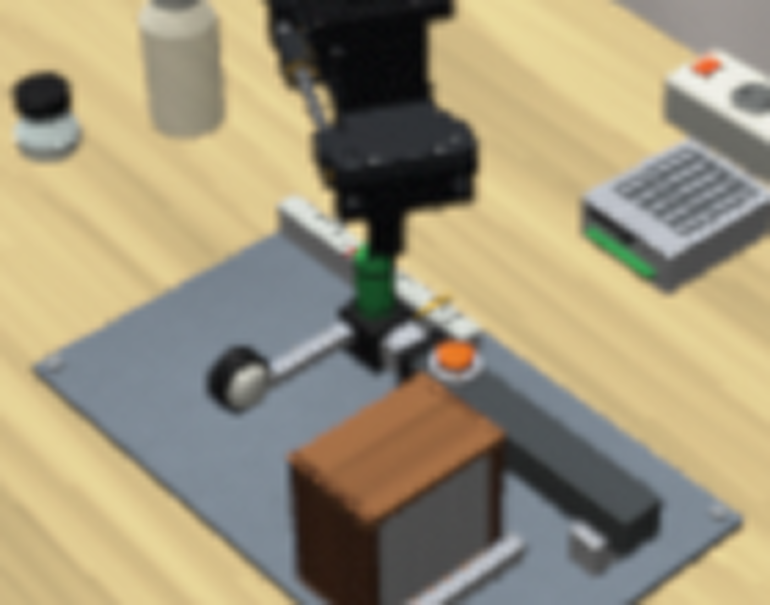

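Request:
carry_out([
  [0,0.1,2],
  [0,0.1,4.2],
  [0,0.1,6.2],
  [0,0.1,6.3],
  [0,0.1,6.3],
], turn=[0,0,0,0,0], gripper=[0.65,0.65,0.65,0.65,0.65])

```text
time_s: 10.58
tool_pos: [0.5535, 0.1367, 0.0786]
tool_rot: [179.9, -0.1, 65.8]
force: [-0.1, -0.1, 0.2]
grip_width: 0.0566
```

```bash

python3 -c "
from h import *
to(.552,.138,.075);print(telemetry.get_obs()['force'])
im=read_camera('side'); save('s12',im,235,130,140,110,5.5)"
```

```text
yaw 65.7538417385193 pos [0.5535 0.1367 0.0786] j7 52.7 tool cm [ 0.06 -0.19  0.36]
[-0.11752978 -0.12960822  0.20387973]
```

View pics/s12.png

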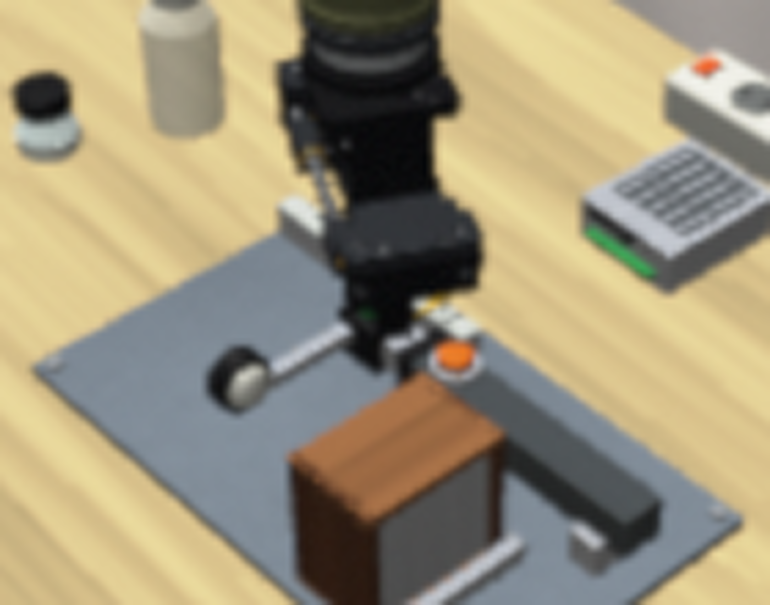

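Request:
carry_out([
  [0,-0.1,0.25],
  [0,-0.1,0.25],
  [0,-0.1,0.25],
  [0,-0.1,0.25],
  [0,-0.1,0.25],
], turn=[0,0,0,0,0], gripper=[0.65,0.1,0.1,0.1,0.1], squeeze=25)

```text
time_s: 11.25
tool_pos: [0.5525, 0.1384, 0.0753]
tool_rot: [179.9, -0.1, 65.8]
force: [2.7, 1.7, -3.1]
grip_width: 0.0242
```

```bash

python3 -c "
from h import *
to(.552,.138,.075);print(telemetry.get_obs()['force'])
im=read_camera('side'); save('s13',im,235,130,140,110,5.5)
im=read_camera('top'); save('t13',im,220,140,145,110,5.5)"
```

```text
yaw 65.83624064752374 pos [0.5525 0.1384 0.0753] j7 52.7 tool cm [-0.05 -0.03  0.03]
[ 2.66090444  1.6769674  -3.08101674]
```

View pics/s13.png

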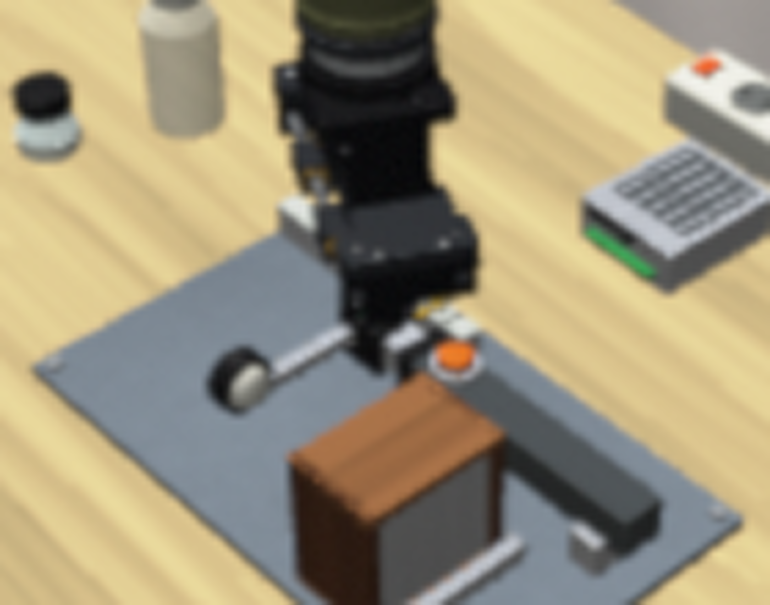

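View pics/t13.png

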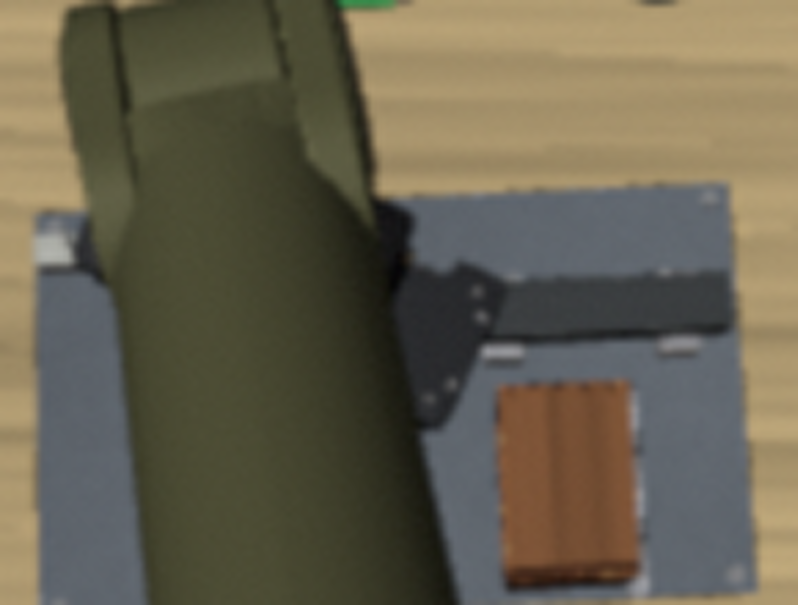

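Request:
carry_out([
  [1.3,-0.65,0],
  [2.6,-1.3,0],
  [3.9,-2,0],
  [5.2,-2.65,0],
  [6.2,-3.2,0],
], turn=[0,0,0,0,0], gripper=[0.1,0.1,0.1,0.1,0.1])

```text
time_s: 11.98
tool_pos: [0.5487, 0.2077, 0.0752]
tool_rot: [179.9, 0.0, 65.9]
force: [3.4, -5.3, 0.4]
grip_width: 0.0242
```

Request:
carry_out([
  [0,0,0],
  [0,0,0],
], turn=[0,0], gripper=[0.1,0.1])

```text
time_s: 12.22
tool_pos: [0.5486, 0.2092, 0.0753]
tool_rot: [179.9, -0.1, 65.9]
force: [6.2, 0.3, -2.5]
grip_width: 0.0239
```

```bash

python3 -c "
from h import *
to(.5486,.2150,.075);print(telemetry.get_obs()['force'])
im=read_camera('side'); save('s14',im,235,130,140,110,5.5); save('s14b',im,275,155,60,50,13)
im=read_camera('top'); save('t14',im,200,140,145,110,5.5)"
```

```text
yaw 65.90636867994628 pos [0.5486 0.2092 0.0753] j7 45.7 tool cm [ 0.53 -0.24  0.03]
[ 6.19523246  0.2850442  -2.50554418]
```

View pics/s14.png

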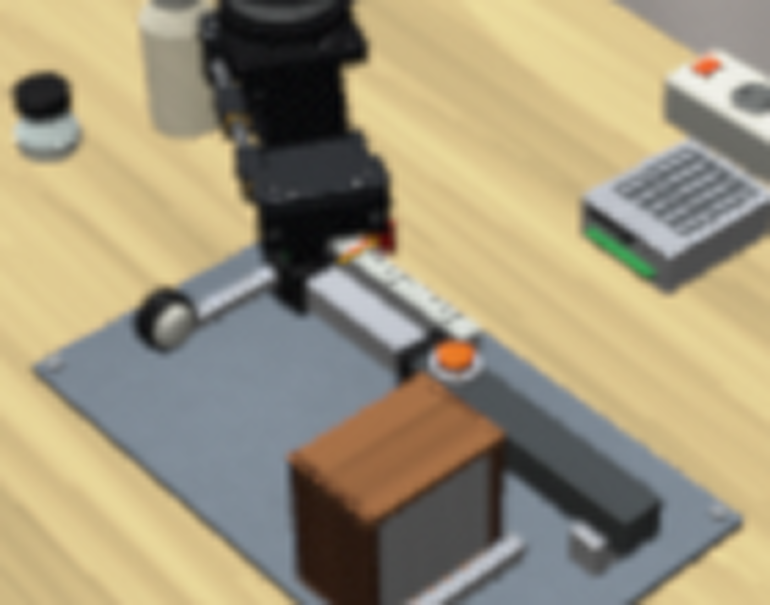

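View pics/t14.png

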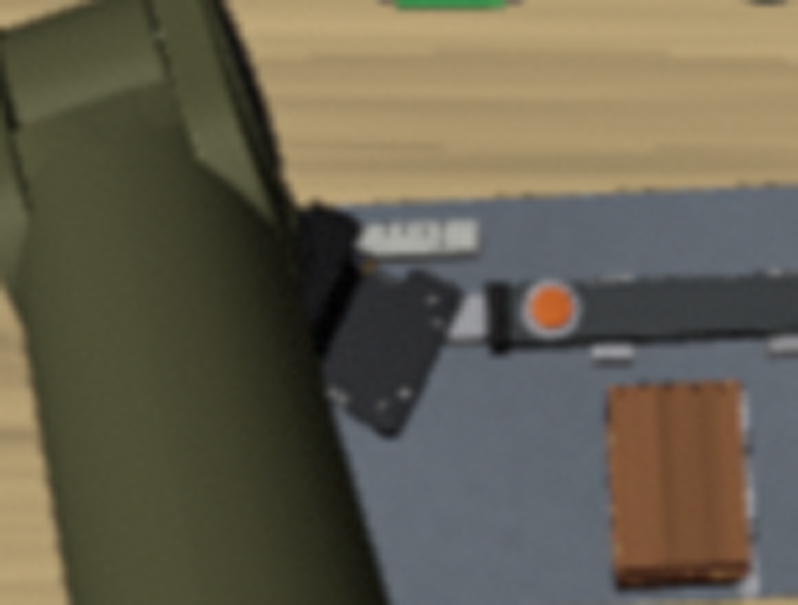

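View pics/s14b.png

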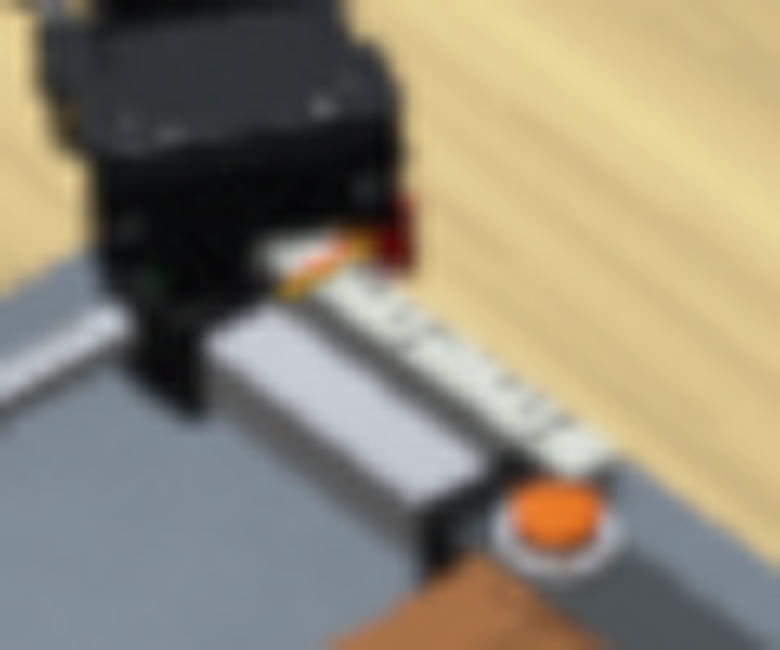

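```bash

python3 -c "
from h import *
im=read_camera('side'); save('s15',im,288,165,30,22,26)
print(im[168:182,294:310].tolist().__len__())
h=cv2.cvtColor(im,cv2.COLOR_RGB2HSV)
for v in range(170,182):
  print(v,[ '%3d/%3d/%3d'%tuple(im[v,u]) for u in range(295,309)])
"
```

```text
14
170 [' 10/ 11/ 11', '  8/  8/ 10', '  9/ 10/ 11', ' 11/ 12/ 13', '  9/ 10/ 12', ' 10/ 10/ 11', '  9/  9/ 10', ' 17/ 17/ 17', ' 24/ 25/ 25', ' 24/ 19/ 21', ' 65/ 35/ 28', '146/ 97/ 71', '195/162/118', '210/186/134']
171 ['  9/  8/  9', '  8/  8/ 11', '  7/  8/  8', '  9/  9/  9', ' 10/ 12/ 13', ' 11/ 11/ 11', ' 12/ 10/ 10', ' 11/  9/ 10', ' 20/ 13/ 15', ' 21/ 13/ 14', ' 44/ 19/ 15', '115/ 74/ 54', '189/161/116', '213/189/136']
172 [' 19/ 18/ 19', ' 20/ 21/ 21', ' 21/ 23/ 21', ' 35/ 36/ 35', ' 42/ 42/ 40', ' 51/ 40/ 34', ' 50/ 29/ 21', ' 45/ 25/ 14', ' 43/ 18/ 11', ' 47/ 11/ 10', ' 62/ 18/ 16', '112/ 71/ 51', '189/162/116', '216/193/138']
173 [' 54/ 55/ 54', ' 69/ 70/ 69', ' 79/ 80/ 78', '114/114/110', '131/126/120', '137/105/ 93', '132/ 80/ 51', '114/ 74/ 23', ' 89/ 52/ 16', ' 80/ 21/ 12', ' 83/ 19/ 15', '113/ 67/ 48', '185/158/114', '215/191/138']
174 [' 88/ 90/ 88', '125/128/125', '152/151/145', '194/179/171', '213/186/173', '209/156/130', '196/130/ 76', '168/120/ 50', '122/ 84/ 38', ' 92/ 38/ 26', ' 88/ 23/ 18', '109/ 61/ 43', '183/156/112', '214/190/137']
175 [' 82/ 82/ 81', '1
[... 782 characters left out ...]
/208/199', '202/199/180', '218/204/168', '224/207/159']
179 ['171/174/181', '164/167/173', '136/138/141', '111/112/114', ' 96/ 96/ 97', ' 99/100/ 99', '133/135/132', '178/181/176', '202/207/200', '209/214/207', '190/194/187', '198/201/193', '209/209/193', '209/200/170']
180 ['196/200/208', '194/199/206', '182/185/192', '158/160/165', '123/125/127', ' 97/ 98/ 99', ' 96/ 97/ 96', '120/121/119', '156/158/154', '188/192/186', '195/199/193', '195/199/193', '190/195/188', '181/183/173']
181 ['199/203/211', '198/202/210', '197/202/209', '192/197/204', '165/169/174', '128/130/134', '101/102/104', ' 93/ 94/ 93', '102/103/101', '132/134/131', '154/157/152', '167/171/166', '197/202/196', '211/216/210']
```

View pics/s15.png

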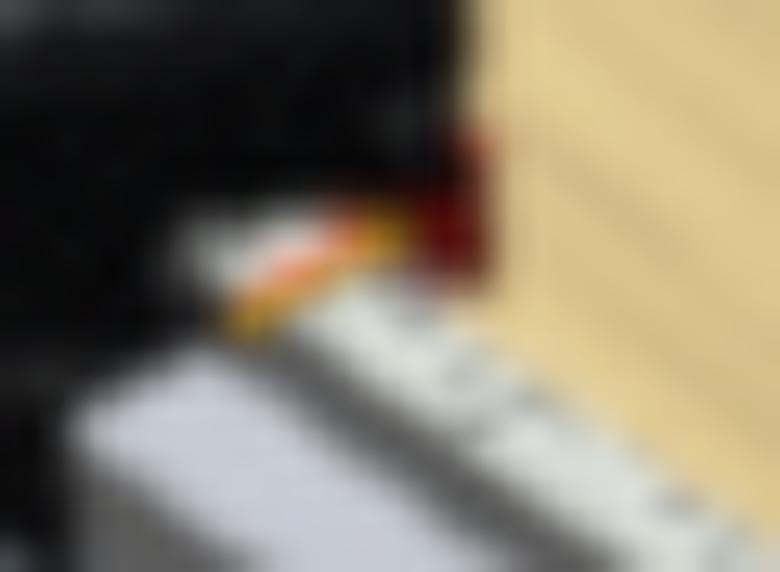

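```bash

python3 -c "
from h import *
P=lambda x,y:np.array(px(x,y,288,165,26))
# pointer bar pixels now
for q in [(240,325),(300,288),(360,252),(395,235)]: print('bar',q,plane('side',P(*q),.0375))
for q in [(265,280),(290,265),(340,225)]: print('red',q,plane('side',P(*q),.034))
Q=lambda x,y:np.array(px(x,y,280,160,16))
print('s10b red',[plane('side',Q(*q),.034) for q in [(290,258),(300,250)]])
print('s10b bar',[plane('side',Q(*q),.0375) for q in [(495,435),(530,408),(570,388)]])
Q=lambda x,y:np.array(px(x,y,275,155,13))
u=C['top']
T=lambda x,y:px(x,y,220,140,5.5)
print('t10 red line', [plane('top',T(*q),.034) for q in [(163,230),(164,255)]],'tab',plane('top',T(162,190),.042))
print('t10 bar', [plane('top',T(*q),.0375) for q in [(305,222),(308,245),(312,270)]])
"
python3 - <<'E'
import cv2
im=cv2.imread('pics/t10.png'); 
cv2.imwrite('pics/t10b.png',cv2.resize(im[150:330,120:360],None,fx=3.3,fy=3.3,interpolation=cv2.INTER_CUBIC))
E
```

```text
bar (240, 325) [0.57786192 0.20882721 0.0375    ]
bar (300, 288) [0.58854557 0.20987166 0.0375    ]
bar (360, 252) [0.59919176 0.21076022 0.0375    ]
bar (395, 235) [0.60493101 0.21062196 0.0375    ]
red (265, 280) [0.5884524  0.21755775 0.034     ]
red (290, 265) [0.59289497 0.21793611 0.034     ]
red (340, 225) [0.60310289 0.22035935 0.034     ]
s10b red [array([0.58710726, 0.21610112, 0.034     ]), array([0.59039715, 0.21688143, 0.034     ])]
s10b bar [array([0.58269504, 0.13993698, 0.0375    ]), array([0.59364125, 0.1419735 , 0.0375    ]), array([0.60408904, 0.14162621, 0.0375    ])]
t10 red line [array([0.60496941, 0.2192621 , 0.034     ]), array([0.59138366, 0.2182843 , 0.034     ])] tab [0.62481619 0.21925725 0.042     ]
t10 bar [array([0.60900462, 0.1437664 , 0.0375    ]), array([0.59651409, 0.14192482, 0.0375    ]), array([0.58299824, 0.13954192, 0.0375    ])]
```

View pics/t10b.png

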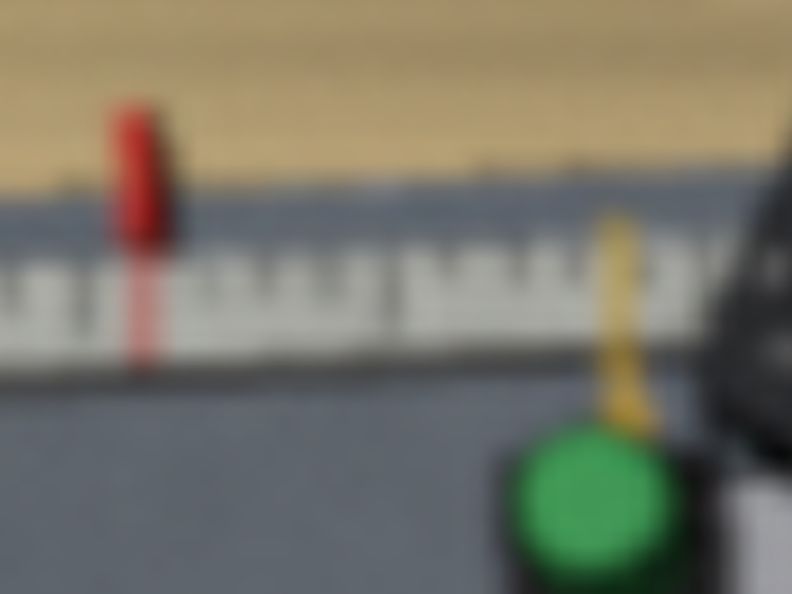

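Request:
carry_out([
  [0.25,-0.08,0],
  [0.5,-0.17,0],
  [0.5,-0.17,0],
  [0.5,-0.17,0],
], turn=[0,0,0,0], gripper=[0.1,0.1,0.1,0.1])

```text
time_s: 12.88
tool_pos: [0.5485, 0.2112, 0.0752]
tool_rot: [180.0, 0.1, 65.8]
force: [2.7, -3.6, 0.6]
grip_width: 0.0241
```

```bash

python3 -c "
from h import *
to(.5486,.2150,.075);print(telemetry.get_obs()['force'])
im=read_camera('side'); save('s16',im,285,160,30,22,26)
im=read_camera('top'); save('t16',im,200,140,145,110,5.5)"
```

```text
yaw 65.77871424835568 pos [0.5485 0.2112 0.0752] j7 45.3 tool cm [ 0.35 -0.15  0.02]
[ 2.6753723  -3.62337247  0.59078072]
```

View pics/s16.png

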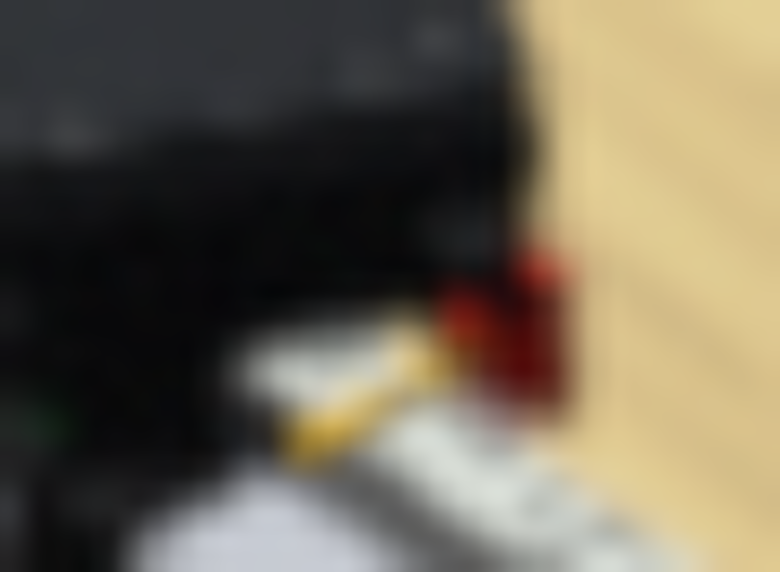

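```bash

python3 -c "
from h import *
P=lambda x,y:np.array(px(x,y,285,160,26))
for q in [(310,440),(375,400),(440,358)]: print('bar',q,plane('side',P(*q),.0375))
for i in range(4):
  im=read_camera('side'); o=telemetry.get_obs(); print(o['time_s'],o['tool_pos'].round(4),o['force'].round(1))
"
```

```text
bar (310, 440) [0.57890565 0.2119437  0.0375    ]
bar (375, 400) [0.59049717 0.21307784 0.0375    ]
bar (440, 358) [0.60244885 0.21455315 0.0375    ]
13.025 [0.5485 0.2113 0.0751] [ 3.4 -4.6  0.4]
13.075 [0.5485 0.2112 0.0752] [ 2.4 -4.6  0.9]
13.125 [0.5485 0.2112 0.0752] [ 3.1 -4.6  0.3]
13.175 [0.5485 0.2113 0.0752] [ 2.6 -4.9  0.7]
```

Request:
carry_out([
  [0.2,-0.1,0],
  [0.36,-0.16,0],
  [0.36,-0.16,0],
  [0.36,-0.16,0],
], turn=[0,0,0,0], gripper=[0.1,0.1,0.1,0.1])

```text
time_s: 13.68
tool_pos: [0.5483, 0.2149, 0.0752]
tool_rot: [180.0, 0.1, 65.8]
force: [1.9, -5.1, 2.0]
grip_width: 0.0245
```

```bash

python3 -c "
from h import *
to(.5486,.2150,.075);print(telemetry.get_obs()['force'])
im=read_camera('side'); save('s17',im,285,160,30,22,26)
im=read_camera('top'); save('t17',im,200,140,145,110,5.5)"
```

```text
yaw 65.77298615569447 pos [0.5483 0.2149 0.0752] j7 44.9 tool cm [0.02 0.02 0.02]
[ 1.94617105 -5.14087768  2.03440003]
```

View pics/s17.png

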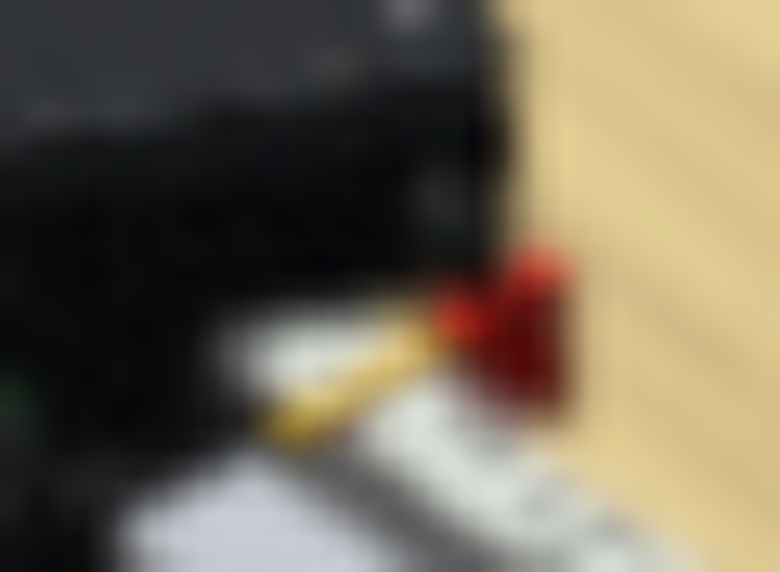

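```bash

python3 -c "
from h import *
P=lambda x,y:np.array(px(x,y,285,160,26))
p=np.array([.554,.1033,.0504])
def jy(w): c,s=np.cos(p[2]),np.sin(p[2]); d=w[:2]-p[:2]; return np.round(1000*np.array([c*d[0]+s*d[1],-s*d[0]+c*d[1]]),1)
for q in [(300,425),(350,393),(400,362),(430,340)]: print('bar',q,jy(plane('side',P(*q),.0375)))
for q in [(462,318),(540,268)]: print('tab top',q,jy(plane('side',P(*q),.042)))
print('tab near bottom right', jy(plane('side',P(570,410),.034)))
Q=lambda x,y:np.array(px(x,y,280,160,16))
for q in [(290,258),(300,250)]: print('s10b red',jy(plane('side',Q(*q),.034)))
for q in [(355,205),(420,165)]: print('s10b tab top',jy(plane('side',Q(*q),.042)))
for q in [(495,435),(530,412),(570,388)]: print('s10b bar',jy(plane('side',Q(*q),.0375)))
T=lambda x,y:px(x,y,220,140,5.5)
for q in [(163.3,230),(163.5,255)]: print('t10 red',jy(plane('top',T(*q),.034)))
print('tab',jy(plane('top',T(120+132/3.3,150+110/3.3),.042)),jy(plane('top',T(120+140/3.3,150+225/3.3),.042)))
for q in [(120+618/3.3,150+225/3.3),(120+620/3.3,150+290/3.3),(120+622/3.3,150+350/3.3)]: print('t10 bar',jy(plane('top',T(*q),.0375)))
"
python3 - <<'E'
import sys; sys.path.insert(0,'.')
import os; os.chdir('.')
import cv2
# initial clean side view red line
im=cv2.imread('pics/side0.png'); cv2.imwrite('pics/s0b.png',cv2.resize(im[160:195,280:325],None,fx=17,fy=17,interpolation=cv2.INTER_CUBIC))
E
```

```text
bar (300, 425) [ 31.4 110.5]
bar (350, 393) [ 40.5 111.1]
bar (400, 362) [ 49.5 111.6]
bar (430, 340) [ 55.5 112.4]
tab top (462, 318) [ 58.1 108.8]
tab top (540, 268) [ 72.6 109.8]
tab near bottom right [62.4 92.2]
s10b red [ 38.7 111. ]
s10b red [ 42.1 111.6]
s10b tab top [ 54.5 107.7]
s10b tab top [ 73.8 108.6]
s10b bar [30.5 35.1]
s10b bar [40.7 35.7]
s10b bar [52.  35.8]
t10 red [ 56.7 113.1]
t10 red [ 43.1 113.2]
tab [ 80.2 113.2] [ 61.2 112.3]
t10 bar [59.  36.4]
t10 bar [48.3 36.4]
t10 bar [38.4 36.4]
```

View pics/s0b.png

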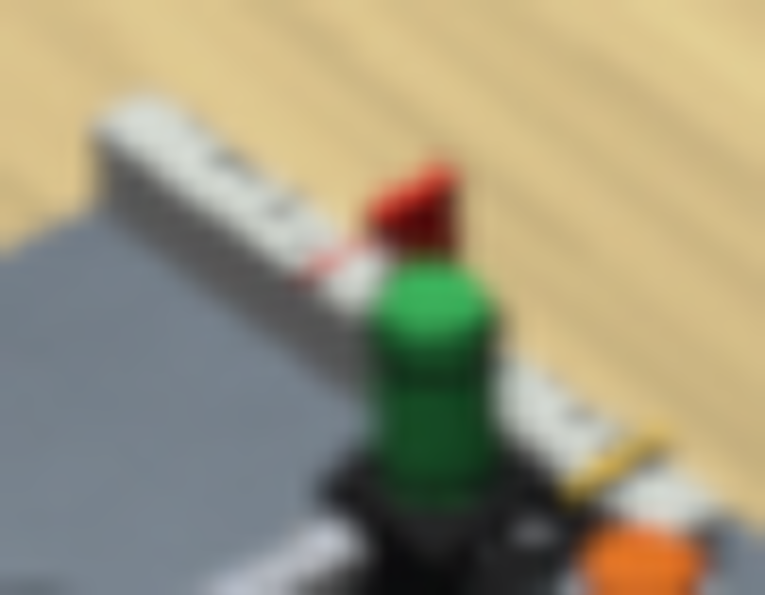

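```bash

python3 -c "
from h import *
p=np.array([.554,.1033,.0504])
def jy(w): c,s=np.cos(p[2]),np.sin(p[2]); d=w[:2]-p[:2]; return np.round(1000*np.array([c*d[0]+s*d[1],-s*d[0]+c*d[1]]),1)
Q=lambda x,y:np.array(px(x,y,280,160,17))
for q in [(312,277),(338,260),(362,246)]: print('red',jy(plane('side',Q(*q),.034)))
# expected current positions of red line in s17 crop
c,s=np.cos(p[2]),np.sin(p[2])
for i in range(5):
  read_camera('side'); o=telemetry.get_obs(); print(o['time_s'],o['tool_pos'].round(4),o['force'].round(1),o['grip_width'])
h=0
"
```

```text
red [ 38.7 109.8]
red [ 46.1 110.4]
red [ 52.6 110.5]
13.825 [0.5483 0.2149 0.0751] [ 2.2 -5.6  1.7] 0.02410763274077314
13.875 [0.5483 0.2149 0.0751] [ 2.5 -4.9  1.4] 0.02445552443953656
13.925 [0.5483 0.2149 0.0752] [ 0.9 -5.1  1.1] 0.024459314597079392
13.975 [0.5483 0.2149 0.0751] [ 2.5 -4.6  1.1] 0.024468663703987807
14.025 [0.5484 0.2149 0.0752] [ 2.2 -6.1  0.9] 0.024517806873417633
```

```bash

python3 -c "
from h import *
im=read_camera('side'); save('s18',im,0,0,640,400,1.2)
im=read_camera('top'); save('t18',im,395,185,70,60,10)"
```

```text
(no output)
```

View pics/s18.png

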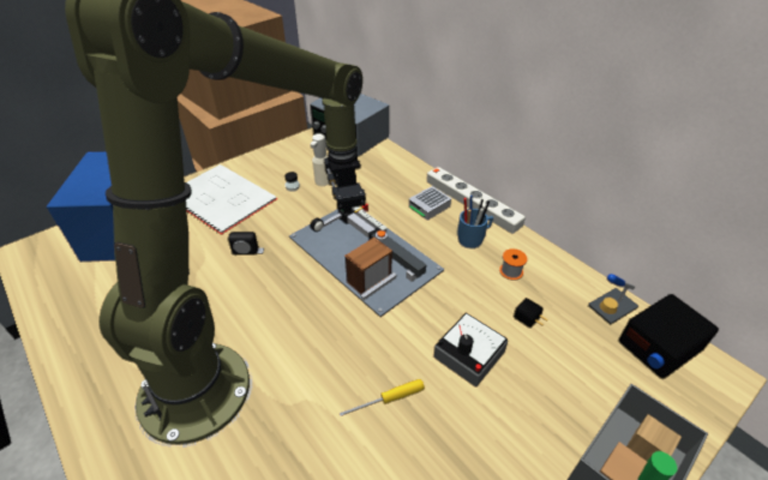

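View pics/t18.png

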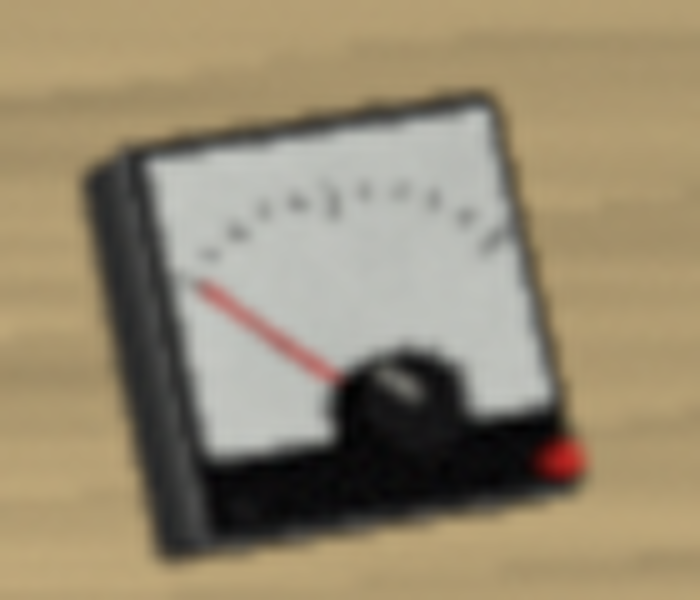

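The top view shows the red peak pointer at the zero tick, running from about (200, 285) to (340, 380) in the crop. In the side view the gripper holds the boom at the mark, and everything else is where it was. Handing in.

```bash
python3 -c "
from cell import sign_off, telemetry
print(telemetry.get_obs()['tool_pos']); print(sign_off())"
```

```text
[0.54834798 0.21489589 0.0751694 ]
the job is handed in; nothing more can be done
None
```

The job is handed in, finished at about 14 s of the 54 s allowed. The steps were done in the order asked.

- **Reset knob:** I turned it anticlockwise until it met its stop. The torque rose from 0.08 to 0.16 Nm and the pointer stopped moving. The last top view shows the red pointer on the zero tick.
- **Lock and boom:** I pressed the lock button to about 8 N, and the boom sprang out. I then took the green grip at 25 N squeeze and drew the boom out about 76.5 mm, where I am still holding it.
- **Pointer at the mark:** My two checks disagree slightly. The top view from before the pull, plus how far the tool moved, puts the pointer about 0.2 mm short. The side camera puts it about 0.9 mm past. I took it as on the mark to within about 1 mm and did not adjust further. The arm hid the pointer from the top camera at the end, so only the side camera shows its final position.
- **Steadiness:** The tool position varied by about 0.1 mm over the last readings, with about 5 N of spring pull.
- **Other things on the bench:** They look unmoved in the last side view.

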